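# Load a plate coupon into the cam-lever hardness tester and hold the lever at full lift

### The arm

A 6-joint arm with a two-finger parallel gripper is mounted at the origin on a cart in front of the work surface, level with it; the furniture and walls round the work are solid. World frame = base frame: x ahead of the robot, y to its left, z up, the work surface at z = 0. Lengths are in m, angles in rad, forces in N, time in s.
With the tool pointing down it reaches from about 0.325 to 0.775 m from the base axis. Payload 5.5 kg.
Tool frame: the origin (TCP) lies between the finger pads; the fingertips stand 8 mm ahead of it and the grasp point (between the pads) lies 11 mm behind it (tcp_to_tips is the distance from the TCP to the fingertips, in m); z points along the fingers, y is the line along which they close (so a half turn about z gives the same grasp; the last joint's range is limited). The gripper opens to 88 mm and grips with 3 to 60 N. Pads are 20 mm wide; open, the fingers measure 115 mm over their backs; the gripper's body (75 mm by 178 mm) begins 61 mm behind the grasp point.
Start: joints at [1.124, 0.091, 1.231, -0, 1.82, -0.057], TCP at [0.228, 0.555, 0.231] pointing down, gripper open.
Joint ranges: [-2.87, 2.87], [-0.86, 2.18], [0.17, 2.46], [-1.51, 4.65], [0.06, 2.69], [-2.65, 2.65]. Speed limits (rad/s): [2.57, 2.57, 3.01, 3.14, 3.14, 3.14].

### API

Orientations are given as a unit quaternion [w, x, y, z].
In Python, from bench import * gives the robot as it stands. Calls block until the motion is done:
- move_to(position, orientation): joint-space move of the TCP to a pose.
- move_l(position, speed=0.15, orientation=None): straight line of the TCP; orientation=None keeps the orientation; speed is the mean speed in m/s.
- movej(angles): joint-space move.
- gripper_open() and close(): open the fingers fully, or close them until they stop; the grip force is fixed at half the most.
- hold(seconds).
- inverse_kinematics(position, orientation): joint angles nearest the present ones, or None.
- state(): the state.
- get_image(name): name is "scene" or "top" or "wrist"; returns a dict with "frame" (480x640x3 uint8, blue, green, red), "depth" (480x640 float32, m along the optical axis (not along the pixel's ray), 0 where there is no reading), "camera_matrix" (3x3 intrinsics, pixels), "view" (4x4, takes a point from world to camera coordinates). Camera axes: x right, y up, looking along -z (the intrinsics and any distortion apply to the point x, -y, -z); pixel columns grow to the right and rows downward; lengths in m; the calibration is good to about 2 mm. A picture is of the moment at which its call begins.
A pose or a line that the arm cannot do raises IKError and nothing moves.
- job_done(): hands the job in; it is judged then, once.
The state is a dict: "time": time; "joint_pos": joint angles; "dq": joint speeds; "joint_torque": joint torques, N m; "ee_pos": TCP position; "ee_rot": TCP orientation; "ft_force": force on the tool from outside, world axes, zero at the start; "moment": the same for the moment, N m; "finger_gap": finger opening in m; "finger_force": force on a finger pad.
Only numpy, scipy, OpenCV 4.12 (cv2) and the standard library are available. Lean on these libraries where they do the work, as an engineer would, in place of code of your own. Each camera call takes 0.05 s, during which the arm holds its last target. There are 200 camera calls.

### The job

Draw the tall steel coupon straight up out of its slot in the white rack by its top edge, lower it on end to the floor of the slot of the cam-lever hardness tester and let go of it there. Then take the spring-return lever by its upright black knob, swing it round to the point where the cam lifts the jaw furthest (arm right over the index dowel, not short of it or past it), so that the jaw presses the coupon onto the plunger, and finish while still holding the lever there by the knob so that the dial can be read. Leave the two short coupons in the rack and the reference block, round specimen and tin where they are.

Things in the scene. Friction and masses are not known exactly. Their poses are not given: they have to be found in the camera images.
- rack: White plastic block, fixed, 66 x 136 x 46 mm high (local x, y, z). Origin: centre of its underside. Three blind slots across it at local y = -40, 0, +40 mm, each 42 mm long (x), 10 mm wide (y), 38 mm deep, floor 8 mm above the worktop. A coupon stands on end in each; which is in which slot varies.
- coupon_tall: Flat steel coupon, 40 mm wide (local x), 8 mm thick (local y), 95 mm tall (local z), about 0.24 kg; the tallest of the three. Origin: centre of its lower end. In the rack it rises 57 mm above the rack's top, its top edge 103 mm above the worktop and 30 mm above the short ones.
- coupon_short_a: Flat steel coupon like the tall one but only 65 mm tall, standing in another slot of the rack. Origin: centre of its lower end. To be left alone.
- coupon_short_b: Second 65 mm tall coupon, same as coupon_short_a. To be left alone.
- tester: Grey cam-lever hardness tester, fixed; base 92 x 250 x 12 mm. Origin: on the worktop below the slot's centre. Along local y: dial gauge, 55 mm dia, face up, at +80 mm (67 mm high); head with plunger +13 to +47 (66 high); coupon slot at 0; steel jaw from -7 back (60 high), it moves to +y; cam pivot at -70; upright index dowel (7 mm dia, top 46 high) at -129.
- slot (a point): Centre of the slot's floor, 18 mm above the worktop; axes as the tester's. Open above; 45 mm between cheeks in x (tops 55 mm above the worktop); in y, lever at rest, 14 mm from jaw face (-7) to plunger tip (+7, 10 mm dia, 25 mm above the floor), head face at +13. The coupon stands in it on end, its 8 mm thickness along y.
- cam_pivot (a point): Point on the vertical axis about which the cam lever turns, 82 mm above the worktop, a height at which the knob may be gripped; axes as the tester's, at local (0, -70) mm.
- lever_knob: Upright black cylindrical knob at the end of the lever, 18 mm dia, 42 mm tall (59 to 101 mm above the worktop), free to spin about its own vertical axis. Origin: centre of its foot on the lever's arm (arm top 58 mm high), 85 mm from the cam pivot. Its own yaw means nothing.
- cam_lever (a joint): Angle of the lever, rad. 0 at rest: arm along the tester's -x (towards the robot); grows counter-clockwise seen from above. At 1.571 the arm points along the tester's -y, over the index dowel: greatest lift, jaw 10 mm forward. Beyond it the lift falls; end stop at 2.1. Springs back to 0 when let go (about 4 N at the knob at full lift).
- plunger (a joint): How far the plunger is pushed back into the head, m: 0 free; the tester at full lift with a coupon in it reads about 0.0035. Sprung, about 7 N there. It drives the dial's pointer.
- ref_block: Round steel reference block, 64 mm dia, 16 mm high, loose on the worktop; to be left alone. Origin: centre of its underside.
- round_specimen: Round steel specimen, 36 mm dia, 22 mm high, loose; to be left alone. Origin: centre of its underside.
- cotton_tin: Tin with a green lid, 67 mm dia, 40 mm high, loose; to be left alone. Origin: centre of its underside.
Not all that is in view belongs to the job. Leave any pink look-alike of the coupon_tall alone. Of the things shaped like the rack, the white one is meant.

How it is judged:
On the way, in this order (a step that is already met when the one before it is completed fails the run):
1. the tall coupon is drawn up out of the rack, held in the fingers (z of coupon_tall in the frame of rack above 0.048 m and contact force between the fingers and coupon_tall above 1 N), for 0.1 s.
2. the tall coupon is lowered on end to the floor of the tester's slot, still held, the lever still at rest (x of coupon_tall in the frame of slot between -0.005 and 0.005 m and y of coupon_tall in the frame of slot between -0.006 and 0.012 m and z of coupon_tall in the frame of slot between -0.004 and 0.004 m and contact force between the fingers and coupon_tall above 1 N and value of joint cam_lever below 0.25 rad), for 0.1 s.
3. the coupon is let go and stands in the slot (x of coupon_tall in the frame of slot between -0.005 and 0.005 m and y of coupon_tall in the frame of slot between -0.006 and 0.012 m and z of coupon_tall in the frame of slot between -0.004 and 0.004 m and contact force between the fingers and coupon_tall below 0.1 N and value of joint cam_lever below 0.25 rad), for 0.2 s.
At the end, for the whole second after the job is handed in: Lever still, within 0.16 rad of greatest lift (1.571), held by fingers on its knob (over 1 N); tall coupon untouched, upright (0.07 rad) on the floor of the tester's slot, pressing the plunger in over 2.5 mm; short coupons and the three bystanders within 20 mm of their starts (x of coupon_tall in the frame of slot between -0.005 and 0.005 m and y of coupon_tall in the frame of slot between -0.006 and 0.012 m and z of coupon_tall in the frame of slot between -0.004 and 0.004 m and angle between coupon_tall's own z axis and vertical below 0.07 rad and contact force between each of the arm, the fingers and coupon_tall below 0.1 N and value of joint cam_lever between 1.411 and 1.731 rad and velocity of joint cam_lever between -0.3 and 0.3 rad/s and value of joint plunger above 0.0025 m and contact force between the fingers and lever_knob above 1 N and distance of each of coupon_short_a, coupon_short_b, ref_block, round_specimen, cotton_tin from where it was at the start of the episode below 0.02 m); the arm keeps its last pose, push and grip.
It fails at once if coupon_short_a is moved by 20 mm or more (distance of coupon_short_a from where it was at the start of the episode above 0.02 m).
It fails at once if coupon_short_b is moved by 20 mm or more (distance of coupon_short_b from where it was at the start of the episode above 0.02 m).
It fails at once if ref_block is moved by 20 mm or more (distance of ref_block from where it was at the start of the episode above 0.02 m).
It fails at once if round_specimen is moved by 20 mm or more (distance of round_specimen from where it was at the start of the episode above 0.02 m).
It fails at once if cotton_tin is moved by 20 mm or more (distance of cotton_tin from where it was at the start of the episode above 0.02 m).
It also fails if it takes over 51 s, if anything falls off the work surface, if the arm or the gripper's body presses on something with over 40 N, if the wrist force passes 120 N, or if a joint passes its speed limit or range.

## Working session

There is one attempt and no reset: what is moved stays moved. The work goes in short steps, each a Python script; the robot and the scene stay as the last script left them, time stands still between calls to the robot, and variables do not carry over. Pictures are saved under pics/ and viewed, at most 10 in all, crops included, and the job is handed in when it is done.

```bash
ls; mkdir -p pics; python3 - <<'E'
from bench import *
import cv2,numpy as np,pickle
d={n:get_image(n) for n in("scene","top")}
pickle.dump(d,open('im0.pkl','wb'))
for n in d: cv2.imwrite(f'pics/{n}0.png',d[n]['frame']); print(n,d[n]['camera_matrix'],d[n]['view'],(d[n]['depth']>0).mean())
s=state();print(s)
E
```

```text
pics
scene [[505.03115334   0.         307.12426446]
 [  0.         505.03115334 238.3758181 ]
 [  0.           0.           1.        ]] [[ 0.86857209 -0.49531717  0.01560185 -0.44752735]
 [ 0.30300213  0.55572054  0.77418628 -0.25792521]
 [-0.39213803 -0.6677092   0.63276551 -0.86887636]
 [ 0.          0.          0.          1.        ]] 0.9960546875
top [[439.89874401   0.         318.47722193]
 [  0.         439.89874401 240.30719428]
 [  0.           0.           1.        ]] [[ 4.14183895e-04 -9.99932220e-01 -1.16354396e-02  4.78785079e-02]
 [ 9.94354283e-01 -8.22822110e-04  1.06107883e-01 -5.35679553e-01]
 [-1.06110265e-01 -1.16136974e-02  9.94286545e-01 -8.99549731e-01]
 [ 0.00000000e+00  0.00000000e+00  0.00000000e+00  1.00000000e+00]] 0.995771484375
{'time': 0.1, 'joint_pos': array([ 1.12429811e+00,  9.17886803e-02,  1.23173557e+00, -9.64864590e-06,
        1.81980502e+00, -5.66939074e-02]), 'dq': array([ 0.00160182, -0.00130949, -0.00273284,  0.00116769, -0.00049147,
       -0.00028821]), 'joint_torque': array([ 1.21695772e-03, -4.47857594e+01, -4.07569635e+01,  6.99912105e-02,
        2.84548762e-02, -1.03904638e-04]), 'ee_pos': array([0.22789916, 0.55476709, 0.22963376]), 'ee_rot': array([-2.11635426e-04,  1.93671633e-01,  9.81066025e-01, -8.42132343e-04]), 'ft_force': array([-0.45342352, -0.1748699 , -0.39306681]), 'moment': array([-0.0400987 , -0.01815967,  0.05059577]), 'finger_force': 0.0, 'finger_gap': 0.08799679363505346}
```

View pics/top0.png

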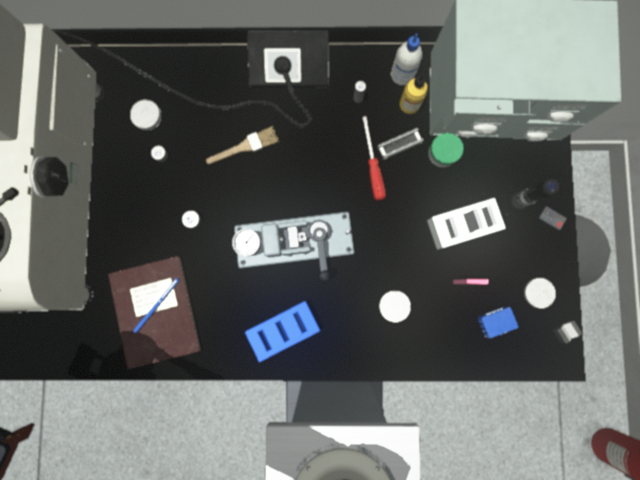

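View pics/scene0.png

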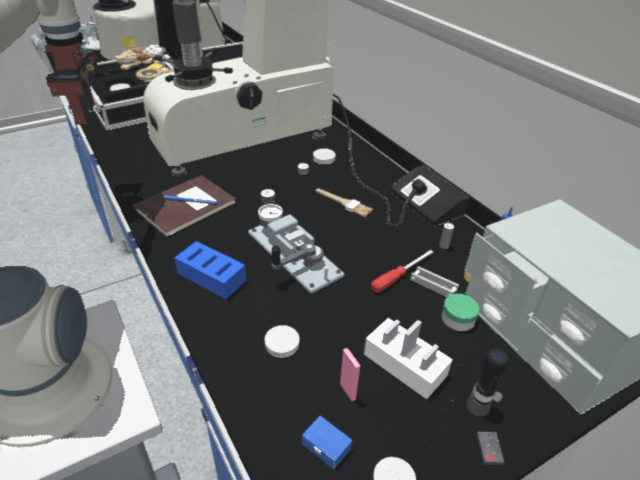

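The tall coupon is the middle one in the white rack (top view ~(472,221), scene ~(411,337)). The pink plate (scene (349,375)) and the blue rack are look-alikes. The tester is at top (293,240), with its knob towards the robot at (323,273). Next I'll measure these and take an enlarged crop.

```bash
cat > h.py <<'E'
import numpy as np,cv2
def cloud(im):
    K=im['camera_matrix'];V=im['view'];d=im['depth'];h,w=d.shape
    u,v=np.meshgrid(np.arange(w),np.arange(h))
    p=np.stack([(u-K[0,2])/K[0,0]*d,-(v-K[1,2])/K[1,1]*d,-d],-1)
    P=(p-V[:3,3])@V[:3,:3]; P[d<=0]=np.nan
    return P
def ray(im,uv,z):
    K=im['camera_matrix'];V=im['view'];uv=np.atleast_2d(np.asarray(uv,float))
    r=np.c_[(uv[:,0]-K[0,2])/K[0,0],-(uv[:,1]-K[1,2])/K[1,1],-np.ones(len(uv))]@V[:3,:3]
    c=-V[:3,:3].T@V[:3,3]
    return c+r*((z-c[2])/r[:,2])[:,None]
def rect(xy):
    return cv2.minAreaRect((np.asarray(xy)*1000).astype(np.float32))
E
python3 - <<'E'
import pickle
from h import *
d=pickle.load(open('im0.pkl','rb'))
for n in d:
    P=cloud(d[n]);f=d[n]['frame'].astype(int)
    x,y,z=P[...,0],P[...,1],P[...,2]
    b=np.nanmedian(z[(x>.35)&(x<.5)&(abs(y)<.3)]);print(n,'bench z',b)
    if n=='top': cr=P[223,467];ct=P[240,293];cr0=cr.copy();ct0=ct.copy();print(cr,ct)
    near=(np.hypot(x-cr0[0],y-cr0[1])<.1)
    mt=near&(z>.090)&(z<.115); print('tall',mt.sum(),np.nanmedian(P[mt],0),rect(P[mt][:,:2]))
    mw=near&(z>.040)&(z<.052)&(f.min(-1)>150); print('rack',rect(P[mw][:,:2]))
    ms=near&(z>.066)&(z<.08);
    print('short',ms.sum(), P[ms][:,:2].mean(0))
    nt=(np.hypot(x-ct0[0],y-ct0[1])<.16)
    mb=nt&(z>.006)&(z<.016); print('base',rect(P[mb][:,:2]))
    mk=nt&(z>.096)&(z<.107); print('knob',mk.sum(),P[mk].mean(0),rect(P[mk][:,:2]))
    md=nt&(z>.062)&(z<.072)&(f.min(-1)>170); print('dial',md.sum(),rect(P[md][:,:2]))
s=d['scene']['frame'];a=cv2.resize(s[300:410,330:470],None,fx=2.8,fy=2.8,interpolation=3)
b=cv2.resize(s[195:305,240:380],None,fx=2.8,fy=2.8,interpolation=3)
t=d['top']['frame'];c=cv2.resize(t[190:280,415:525],(392,308),interpolation=3);e=cv2.resize(t[195:295,225:365],(392,290),interpolation=3)
cv2.imwrite('pics/crop1.png',np.vstack([np.hstack([a,b]),np.hstack([c[:290],e])])[:600])
E
```

```text
scene bench z 0.0015070345629651532Traceback (most recent call last):
  File "<stdin>", line 9, in <module>
NameError: name 'cr0' is not defined
```

```bash
cat > m.py <<'E'
import pickle
from h import *
d=pickle.load(open('im0.pkl','rb'))
for n in ('top','scene'):
    P=cloud(d[n]);f=d[n]['frame'].astype(int)
    x,y,z=P[...,0],P[...,1],P[...,2]
    b=np.nanmedian(z[(x>.35)&(x<.5)&(abs(y)<.3)]);print(n,'bench z',b)
    if n=='top': cr0=P[223,467];ct0=P[240,293];print(cr0,ct0)
    near=(np.hypot(x-cr0[0],y-cr0[1])<.1)
    mt=near&(z>.090)&(z<.115); print('tall',mt.sum(),np.nanmedian(P[mt],0),rect(P[mt][:,:2]))
    mw=near&(z>.040)&(z<.052)&(f.min(-1)>150); print('rack',rect(P[mw][:,:2]))
    ms=near&(z>.066)&(z<.08);
    print('short',ms.sum(), P[ms][:,:2].mean(0))
    nt=(np.hypot(x-ct0[0],y-ct0[1])<.16)
    mb=nt&(z>.006)&(z<.016); print('base',rect(P[mb][:,:2]))
    mk=nt&(z>.096)&(z<.107); print('knob',mk.sum(),P[mk].mean(0) if mk.any() else 0)
    md=nt&(z>.062)&(z<.072)&(f.min(-1)>170); print('dial',md.sum(),rect(P[md][:,:2]) if md.any() else 0)
s=d['scene']['frame'];a=cv2.resize(s[300:410,330:470],None,fx=2.8,fy=2.8,interpolation=3)
b=cv2.resize(s[195:305,240:380],None,fx=2.8,fy=2.8,interpolation=3)
t=d['top']['frame'];c=cv2.resize(t[190:280,415:525],(392,290),interpolation=3);e=cv2.resize(t[195:295,225:365],(392,290),interpolation=3)
cv2.imwrite('pics/crop1.png',np.vstack([np.hstack([a,b]),np.hstack([c,e])])[:600])
E
python3 m.py
```

```text
top bench z 0.0008825828174020421
[ 0.5695903  -0.25996068  0.04642214] [0.53314707 0.09946934 0.05892033]
tall 129 [ 0.5691905  -0.26105664  0.10251393] ((570.211669921875, -262.204345703125), (39.19174575805664, 9.005243301391602), 15.992706298828125)
rack ((570.4925537109375, -262.5948791503906), (65.96198272705078, 138.099365234375), 17.181385040283203)
short 248 [ 0.56983047 -0.26234592]
base ((530.5050048828125, 107.8953628540039), (242.74005126953125, 259.546630859375), 51.1249885559082)
knob 65 [0.46222532 0.0360352  0.100963  ]
dial 625 ((537.9385375976562, 131.92735290527344), (62.115135192871094, 180.45639038085938), 10.293776512145996)
scene bench z 0.0015070345629651532
tall 151 [ 0.56748205 -0.26415235  0.10226352] ((569.9286499023438, -261.8262634277344), (41.05649948120117, 8.404129981994629), 17.289276123046875)
rack ((570.3546752929688, -261.07275390625), (69.45551300048828, 137.62242126464844), 17.0302677154541)
short 313 [ 0.56852864 -0.26547143]
base ((530.4268798828125, 86.82522583007812), (208.61647033691406, 229.1981658935547), 56.775814056396484)
knob 54 [0.46081011 0.03443478 0.10068303]
dial 322 ((532.3289794921875, 132.87124633789062), (60.06797790527344, 179.23135375976562), 1.6209564208984375)
```

View pics/crop1.png

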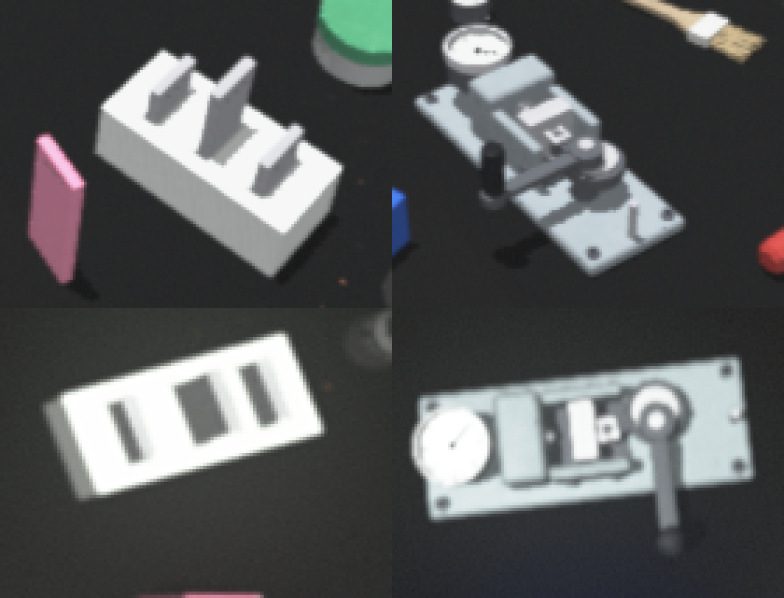

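The crop confirms it: the tall coupon is in the middle slot of the white rack. Rack centre is about (0.570, -0.262), yaw 17°. Next, a wrist close-up over the tester to get its pose precisely.

```bash
cat >> h.py <<'E'
def q(a): return [0,np.cos(a/2),np.sin(a/2),0]
E
python3 - <<'E'
from bench import *
from h import *
import pickle
V=get_image("wrist")['view'];s=state()
c=-V[:3,:3].T@V[:3,3];print('cam rel',c-s['ee_pos'],'look',-V[2,:3])
a=np.radians(5)
# camera offset in the tool frame
R=lambda q:__import__('scipy.spatial.transform',fromlist=['R']).Rotation.from_quat([q[1],q[2],q[3],q[0]]).as_matrix()
off=R(s['ee_rot']).T@(c-s['ee_pos']);look=R(s['ee_rot']).T@(-V[2,:3]);print(off,look)
h=0.28; Rt=R(q(a));co=Rt@off;l=Rt@look
zc=h+co[2]; hit=co+l*((0.05-zc)/l[2])
p=np.array([0.515,0.08,h]);p[:2]-=hit[:2];print(p)
move_to(p,q(a));print(state()['time'])
w=get_image("wrist");pickle.dump(w,open('w1.pkl','wb'));cv2.imwrite('pics/w1.png',w['frame'])
E
```

```text
cam rel [-0.07439971  0.03189733  0.1545234 ] look [ 0.2738341  -0.11425235 -0.95496664]
[ 0.08094628  0.00100317 -0.15452162] [-2.96749098e-01 -2.12831230e-04  9.54955458e-01]
[0.55331585 0.08427318 0.28      ]
2.2167
```

View pics/w1.png

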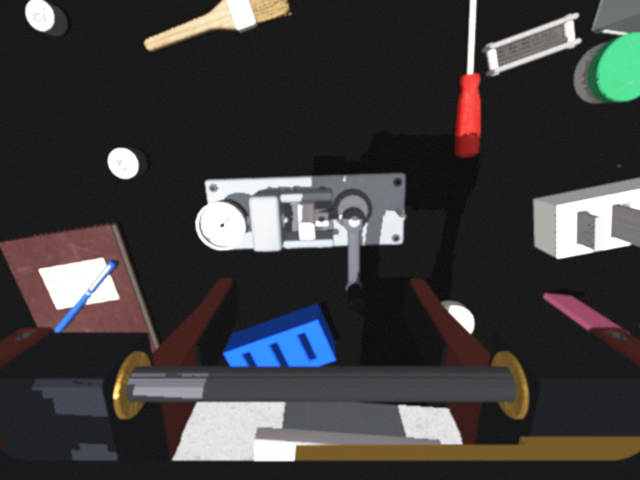

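The wrist view shows the tester base spanning about (206,176)–(405,250), with the dial at (221,225), head at (266,222), slot near (287,215) and knob at (354,292). I'll fit the base edges, dial and knob in all three views.

```bash
cat > t.py <<'E'
import pickle,sys
from h import *
d=pickle.load(open('im0.pkl','rb'));
for k in sys.argv[1:]: d[k]=pickle.load(open(k+'.pkl','rb'))
for n in d:
    P=cloud(d[n]);f=d[n]['frame'].astype(int);x,y,z=P[...,0],P[...,1],P[...,2]
    g=(np.hypot(x-.53,y-.06)<.19)
    fl=g&(z>.007)&(z<.017)&(f.min(-1)>90)
    fl=cv2.morphologyEx(fl.astype(np.uint8),cv2.MORPH_OPEN,np.ones((2,2)))
    nl,L,st,_=cv2.connectedComponentsWithStats(fl,connectivity=8)
    keep=np.isin(L,[i for i in range(1,nl) if st[i,4]>60])
    vu=np.argwhere(keep)[:,::-1]
    Q=ray(d[n],vu,.012)[:,:2];r=rect(Q)
    print(n,'base',r,'corners',cv2.boxPoints(r).round(1).tolist())
    kn=g&(z>.09)&(z<.108)&(f.max(-1)<110); vu=np.argwhere(kn)[:,::-1]
    print(' knob',len(vu),P[kn].mean(0),ray(d[n],vu,.101).mean(0)[:2])
    wh=g&(z>.055)&(z<.075)&(f.min(-1)>185)&(y>.09)
    nl,L,st,c=cv2.connectedComponentsWithStats(wh.astype(np.uint8));i=1+np.argmax(st[1:,4])
    Q=ray(d[n],np.argwhere(L==i)[:,::-1],.067)[:,:2]*1000
    print(' dial',st[i],cv2.minEnclosingCircle(Q.astype(np.float32)),np.nanmedian(z[L==i]))
    hd=g&(z>.0635)&(z<.069)&(L!=i)&(f.min(-1)>90)&(y<.135)
    print(' head',hd.sum(),rect(P[hd][:,:2]) if hd.any() else 0)
E
python3 t.py w1
```

```text
scene base ((537.9007568359375, 96.17098236083984), (94.27085876464844, 251.31019592285156), 7.3021674156188965) corners [[475.20001220703125, 214.8000030517578], [507.1000061035156, -34.5], [600.5999755859375, -22.5], [568.7000122070312, 226.8000030517578]]
 knob 72 [0.46072322 0.0334883  0.09864754] [0.45954209 0.03104905]
 dial [259 206  23  12 195] ((528.8111572265625, 196.5476837158203), 27.266157150268555) 0.060798374740000105
 head 77 ((528.3140258789062, 89.27124786376953), (96.8465576171875, 60.1080207824707), 83.06842803955078)
top base ((536.97802734375, 99.33424377441406), (91.80550384521484, 248.90138244628906), 6.977720737457275) corners [[476.29998779296875, 217.3000030517578], [506.5, -29.799999237060547], [597.7000122070312, -18.600000381469727], [567.4000244140625, 228.39999389648438]]
 knob 66 [0.46211621 0.03595026 0.10088502] [0.46211219 0.03595148]
 dial [233 229  27  27 566] ((527.9564819335938, 194.754150390625), 27.63014030456543) 0.0598938704232163
 head 103 ((526.6066284179688, 84.05892944335938), (106.24454498291016, 68.33122253417969), 84.920654296875)
w1 base ((540.61328125, 102.16813659667969), (91.56584167480469, 248.13485717773438), 6.870376110076904) corners [[480.29998779296875, 219.89999389648438], [510.0, -26.5], [600.9000244140625, -15.5], [571.2000122070312, 230.8000030517578]]
 knob 238 [0.46555832 0.03863773 0.09944617] [0.46631051 0.03887717]
 dial [ 196  201   50   48 1779] ((530.09375, 196.64796447753906), 27.849327087402344) 0.05968335306250311
 head 232 ((534.8652954101562, 88.94786071777344), (92.06362915039062, 58.43123245239258), 89.91334533691406)
```

```bash
cat >> h.py <<'E'
OFF=np.array([.08094628,.00100317,-.15452162]);LOOK=np.array([-.29675,0,.95496])
from scipy.spatial.transform import Rotation as Ro
def RT(a): w=q(a);return Ro.from_quat([w[1],w[2],w[3],w[0]]).as_matrix()
def lookpose(t,a,h):
    R=RT(a);co=R@OFF;l=R@LOOK;hit=co+l*((t[2]-h-co[2])/l[2])
    return [t[0]-hit[0],t[1]-hit[1],h]
E
python3 - <<'E'
from bench import *
from h import *
import pickle
a=np.radians(7)
p=lookpose([.538,.116,.055],a,.165);print(p)
move_to(p,q(a))
w=get_image("wrist");pickle.dump(w,open('w2.pkl','wb'));cv2.imwrite('pics/w2.png',w['frame'])
a=np.radians(17.1);p=lookpose([.5703,-.262,.08],a,.19);print(p)
move_to(p,q(a))
w=get_image("wrist");pickle.dump(w,open('w3.pkl','wb'))
print(state()['time'],state()['ee_pos'])
f2=cv2.imread('pics/w2.png')
cv2.imwrite('pics/w23.png',np.vstack([f2[60:360,:],w['frame'][60:360]]))
E
```

```text
[np.float64(0.5391211617670577), np.float64(0.11714836498687486), 0.165]
[np.float64(0.5712024023168272), np.float64(-0.260672816550142), 0.19]
4.3333 [ 0.5716418  -0.25951189  0.19030854]
```

View pics/w23.png

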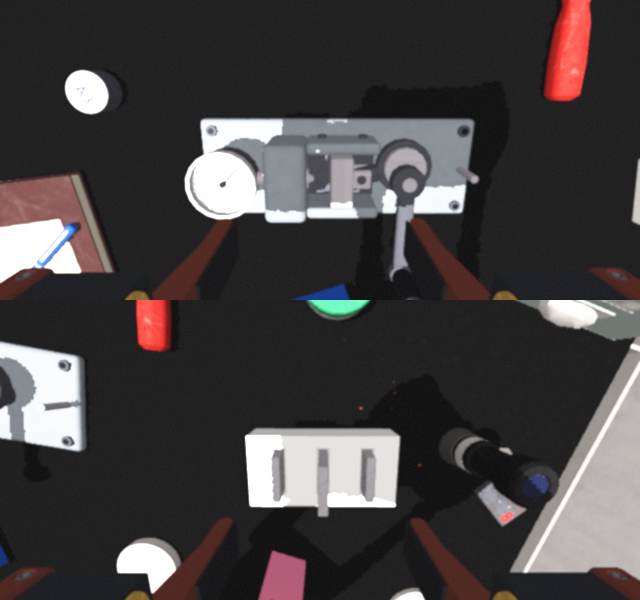

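The upper half shows the tester: head at x 265–306, dark slot at about 308–330, jaw plate at 332–352, and cheeks at rows ~147 and ~210. The lower half shows the rack with the tall coupon at (323,478). I'll extract height profiles in the local frame from the depth.

```bash
python3 t.py w2 | sed -n '/^w2/,$p'; python3 - <<'E'
import pickle
from h import *
def loc(P,o,a):
    c,s=np.cos(a),np.sin(a);dx,dy=P[...,0]-o[0],P[...,1]-o[1]
    return (c*dx+s*dy)*1000,(-s*dx+c*dy)*1000,P[...,2]*1000
w=pickle.load(open('w2.pkl','rb'));P=cloud(w);X,Y,Z=loc(P,(.538,.1155),np.radians(7))
print('res mm',w['camera_matrix'][0,0])
def ext(name,m,ax): 
    v=ax[m]; print(name,m.sum(),np.percentile(v,[1,3,50,97,99]).round(1) if m.any() else '')
# cheeks: tops z~55
ck=(abs(Z-55)<3)&(Y>-12)&(Y<14)
ext('cheek+ ',ck&(X>12)&(X<45),X);ext('cheek- ',ck&(X<-12)&(X>-45),X)
hd=(abs(Z-66)<3)&(abs(X)<18)&(Y>5)&(Y<55);ext('head y',hd,Y)
hd=(abs(Z-66)<3)&(abs(X)<45)&(Y>17)&(Y<43);ext('head x',hd,X)
jw=(abs(Z-60)<3)&(abs(X)<15)&(Y>-30)&(Y<6);ext('jaw y',jw,Y)
jw=(abs(Z-60)<3)&(abs(X)<30)&(Y>-25)&(Y<-10);ext('jaw x',jw,X)
fl=(abs(Z-18)<4)&(abs(X)<30)&(abs(Y)<15);ext('floor x',fl,X);ext('floor y',fl,Y)
dw=(abs(Z-45)<3)&(Y<-110)&(abs(X)<20);ext('dowel x',dw,X);ext('dowel y',dw,Y)
kn=(abs(Z-100)<3)&(X<-60);ext('knob x',kn,X);ext('knob y',kn,Y)
bs=(abs(Z-12)<3)&(Y<-40)&(Y>-140);ext('base x',bs,X);
w=pickle.load(open('w3.pkl','rb'));P=cloud(w)
x,y,z=P[...,0],P[...,1],P[...,2];n=np.hypot(x-.57,y+.262)<.09
print('tall',rect(P[n&(z>.097)&(z<.108)][:,:2]));print('rack',rect(P[n&(z>.042)&(z<.05)][:,:2]))
E
```

```text
w2 base ((540.9423828125, 102.68107604980469), (90.90921783447266, 247.599853515625), 6.7369208335876465) corners [[481.29998779296875, 220.3000030517578], [510.29998779296875, -25.600000381469727], [600.5999755859375, -14.899999618530273], [571.5999755859375, 231.0]]
 knob 375 [0.46811808 0.0398881  0.09785014] [0.47022886 0.04109422]
 dial [ 186  211   70   67 3457] ((530.06689453125, 196.4741668701172), 27.99777603149414) 0.05965636019211674
 head 441 ((517.1060180664062, 89.82365417480469), (102.44965362548828, 82.40684509277344), 82.11432647705078)
res mm 339.035252359357
cheek+  406 [22.2 24.1 29.3 33.7 33.8]
cheek-  338 [-30.4 -30.1 -25.3 -21.2 -21. ]
head y 1787 [15.6 16.3 31.6 47.2 54.5]
head x 2509 [-29.  -27.    4.   31.7  32.8]
jaw y 774 [-23.  -22.7 -14.2  -5.9  -5.3]
jaw x 818 [-18.9 -18.    2.1  21.8  22.2]
floor x 807 [-21.6 -21.2  -1.7  14.8  15.5]
floor y 807 [-5.3 -5.2  3.9 13.4 14. ]
dowel x 66 [-1.9 -1.7  1.7  4.   4.2]
dowel y 66 [-129.7 -129.6 -126.2 -123.5 -123.3]
knob x 236 [-83.6 -83.1 -79.1 -75.2 -74.9]
knob y 236 [-75.9 -74.9 -67.  -59.8 -59.4]
base x 5625 [-43.2 -40.8  13.4  45.5  46.8]
tall ((571.8759765625, -261.0859375), (39.3871955871582, 7.439450263977051), 17.001657485961914)
rack ((571.331787109375, -260.94219970703125), (66.78461456298828, 136.67491149902344), 16.989343643188477)
```

```bash
python3 - <<'E'
from bench import *
from h import *
import pickle
a=np.radians(17);Q=q(a);c=[.5712,-.2615]
move_l([*c,.13],.15,Q);hold(.2);s=state();print(s['ee_pos'],s['ft_force'])
move_l([*c,.0865],.08);hold(.2);s=state();print(s['ee_pos'],s['ft_force'])
close();hold(.2);s=state();print('grip',s['ee_pos'],s['finger_gap'],s['finger_force'],s['ft_force'])
move_l([*c,.12],.06);s=state();print(s['ee_pos'],s['finger_force'],s['ft_force'])
move_l([*c,.215],.15);hold(.3);s=state();print(s['time'],s['ee_pos'],s['finger_gap'],s['finger_force'],s['ft_force'])
w=get_image("wrist");pickle.dump(w,open('w4.pkl','wb'))
P=cloud(w);x,y,z=P[...,0],P[...,1],P[...,2]
L=(P-s['ee_pos'])@RT(a)*1000
m=(abs(L[...,0])<40)&(abs(L[...,1])<7)&(L[...,2]>-25)&(L[...,2]<90)
for k in range(-25,90,10):
    b=m&(abs(L[...,2]-k)<5)
    if b.sum()>5: print(k,b.sum(),np.percentile(L[b],[1,50,99],axis=0).round(1).tolist())
cv2.imwrite('pics/w4.png',w['frame'])
E
```

```text
[ 0.57187979 -0.26174376  0.13182809] [-0.33416834 -0.52208281 -0.09358372]
[ 0.57156661 -0.26168046  0.08735384] [ 0.0768658  -0.47721206 -0.2657416 ]
grip [ 0.57121086 -0.26151808  0.0865258 ] 0.007730737614353009 29.999954402446747 [ 0.3367153  -0.50753655  0.84132646]
[ 0.57118147 -0.26147903  0.1199603 ] 29.99962627887726 [-0.38943832 -0.59072989 -2.13473279]
9.1667 [ 0.57095761 -0.26139369  0.21400371] 0.0075009244488337574 29.999639689922333 [-0.08257633  0.30809003 -1.28302776]
-25 83 [[10.4, -6.8, -24.9], [12.0, 3.7, -22.7], [13.2, 6.7, -20.2]]
-15 1549 [[-18.5, -6.3, -19.1], [4.9, -0.2, -16.9], [20.2, 6.3, -10.5]]
-5 244 [[10.6, -6.9, -9.9], [19.7, -0.2, -5.7], [20.6, 6.9, -0.0]]
5 159 [[11.0, -6.8, 0.2], [19.9, -0.2, 4.1], [20.6, 6.9, 9.8]]
15 97 [[18.7, -4.5, 10.2], [20.0, -0.8, 14.7], [20.6, 3.4, 19.9]]
25 80 [[19.3, -4.2, 20.1], [20.0, -0.2, 24.8], [20.5, 3.2, 29.7]]
35 80 [[19.0, -4.4, 30.1], [20.0, -0.5, 35.1], [20.4, 3.4, 39.9]]
45 57 [[18.9, -4.5, 40.3], [20.1, -0.8, 45.3], [20.5, 2.9, 49.9]]
55 53 [[19.5, -4.2, 50.3], [20.0, -0.2, 55.1], [20.4, 3.0, 59.5]]
65 48 [[19.3, -4.3, 60.7], [20.0, -0.9, 64.9], [20.4, 3.2, 69.7]]
75 33 [[19.1, -4.5, 70.3], [20.0, -0.3, 73.5], [20.5, 3.2, 77.1]]
```

View pics/w4.png

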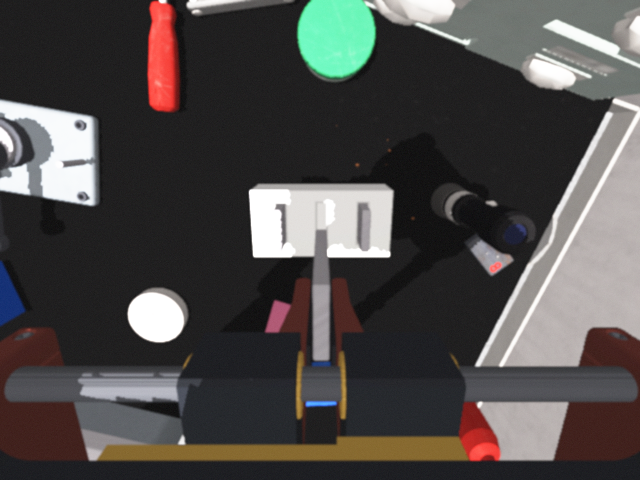

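The coupon is held square: its centre in tool y is at −0.6 mm in the wrist camera, which is that camera's bias, and its +x face is at 20 mm. Next I hover over the slot and compare the coupon with cheek, jaw and head in the same view.

```bash
python3 - <<'E'
from bench import *
from h import *
import pickle
a=np.radians(6.9);c=[.53947,.1167]
move_to([*c,.215],q(a));move_l([*c,.148],.12);hold(.4);s=state();print(s['time'],s['ee_pos'],s['finger_gap'],s['ft_force'])
w=get_image("wrist");pickle.dump(w,open('w5.pkl','wb'))
P=cloud(w);L=(P-s['ee_pos'])@RT(a)*1000   # tool frame: x=local x, y=-local y
X,Y,Z=L[...,0],-L[...,1],P[...,2]*1000
def ext(n,m,v): print(n,m.sum(),np.percentile(v[m],[1,3,50,97,99]).round(1) if m.any() else '')
ext('coupon face x',(abs(X)<24)&(abs(Y)<6)&(Z>75)&(Z<125),X);ext('coupon y',(X>17)&(X<22)&(abs(Y)<7)&(Z>75)&(Z<120),Y)
ext('coupon z',(X>18)&(X<21.5)&(abs(Y)<6)&(Z>50)&(Z<120),Z)
ext('cheek+ x',(abs(Z-55)<2.5)&(X>12)&(X<45)&(abs(Y)<10),X)
ext('head y',(abs(Z-66)<3)&(X>8)&(X<30)&(Y>5)&(Y<55),Y);ext('head x',(abs(Z-66)<3)&(Y>20)&(Y<40)&(abs(X)<45),X)
ext('jaw y',(abs(Z-60)<2.5)&(X>8)&(X<18)&(Y<5)&(Y>-30),Y);ext('jaw x',(abs(Z-60)<2.5)&(abs(X)<30)&(Y<-9)&(Y>-20),X)
cv2.imwrite('pics/w5.png',cv2.resize(w['frame'][100:400,150:500],(700,600),interpolation=3))
E
```

```text
11.7417 [0.53962529 0.11676811 0.14843708] 0.007852361552690605 [ 0.06620394  0.14892772 -1.07347398]
coupon face x 306 [19.  19.2 20.  20.5 20.5]
coupon y 263 [-3.2 -3.   0.4  4.5  4.6]
coupon z 276 [ 72.   73.5  99.6 118.6 119.5]
cheek+ x 338 [16.7 20.3 27.3 31.8 32. ]
head y 1331 [14.8 15.1 30.2 45.6 46.6]
head x 2171 [-30.8 -29.2   2.5  30.   31. ]
jaw y 316 [-24.4 -23.7 -15.3  -7.   -6.4]
jaw x 764 [-20.9 -19.9   1.2  19.8  20.2]
```

View pics/w5.png

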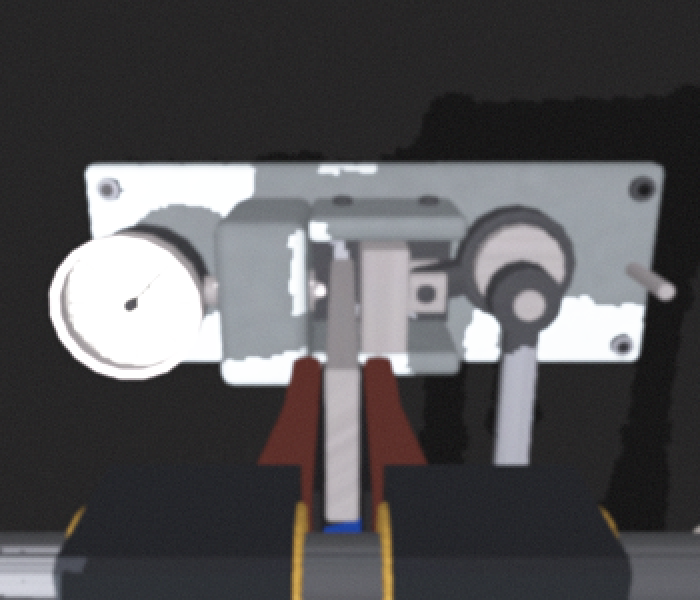

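The coupon is centred between cheeks, jaw and plunger, so I lower it.

```bash
python3 - <<'E'
from bench import *
from h import *
c=[.53947,.1167]
for z,v in((.125,.06),(.104,.05),(.100,.03),(.098,.02),(.0965,.02),(.0955,.02)):
    move_l([*c,z],v);s=state();print(z,s['ee_pos'].round(4),s['ft_force'].round(1))
    if s['ft_force'][2]>4: break
hold(.2);s=state();print(s['time'],s['ee_pos'].round(4),s['ft_force'].round(1),s['finger_force'])
E
```

```text
0.125 [0.5392 0.1167 0.1244] [ 0.9  0.4 -2.1]
0.104 [0.5393 0.1167 0.1037] [-0.  -0.2 -2.4]
0.1 [0.5394 0.1167 0.0999] [ 1.2  0.2 -2. ]
0.098 [0.5394 0.1167 0.0979] [-0.3  0.3 -1.8]
0.0965 [0.5395 0.1167 0.0965] [-0.3 -0.4 -2.1]
0.0955 [0.5396 0.1167 0.0964] [-2.4  0.1  4.1]
14.125 [0.5396 0.1167 0.0964] [-1.9 -0.4  5.1] 30.00092715024948
```

```bash
python3 - <<'E'
from bench import *
from h import *
import pickle
gripper_open();hold(.4);s=state();print(s['finger_gap'],s['ft_force'])
move_l([.5396,.1167,.18],.12)
a0=np.radians(6.9);k=[.4636,.0370]
move_to([*k,.18],q(a0));hold(.3)
s=state();print(s['time'],s['ee_pos'])
for n in("wrist","scene","top"):
    w=get_image(n);pickle.dump(w,open(f'a_{n}.pkl','wb'))
    P=cloud(w);x,y,z=P[...,0],P[...,1],P[...,2];f=w['frame'].max(-1)
    m=(abs(z-.1)<.004)&(np.hypot(x-.4636,y-.037)<.02)&(f<120);print(n,'knob',m.sum(),P[m].mean(0).round(4) if m.any() else '')
    m=(abs(z-.112)<.004)&(np.hypot(x-.5396,y-.1167)<.04);print(' coupon top',m.sum(),rect(P[m][:,:2]) if m.sum()>4 else '')
E
```

```text
0.08760094984770295 [ 1.02400716 -0.51490645 -0.33849993]
17.4833 [0.46393443 0.0375546  0.17962009]
wrist knob 439 [0.4643 0.0378 0.101 ]
 coupon top 987 ((539.462158203125, 117.16739654541016), (39.705162048339844, 8.534706115722656), 6.736307144165039)
scene knob 54 [0.4608 0.0343 0.1007]
 coupon top 8 ((537.3509521484375, 116.82025146484375), (39.69697952270508, 6.9349365234375), 4.3059492111206055)
top knob 0 
 coupon top 0
```

The coupon stands in the slot at (0.5395, 0.117) and the knob position is confirmed. Next I grip the knob and swing the lever.

```bash
python3 - <<'E'
from bench import *
from h import *
import pickle
a0=np.radians(6.9);O=np.array([.5396,.1167]);u=lambda t:np.array([np.cos(t),np.sin(t)])
piv=O-.07*u(a0+np.pi/2)
P=lambda t:[*(piv-.085*u(a0+t)),.075]
k=P(0);print(k)
move_l([k[0],k[1],.12],.12);move_l(k,.08);hold(.1);print(state()['ft_force'].round(1))
close();hold(.2);s=state();print(s['finger_gap'],s['finger_force'],s['ft_force'].round(1))
N=10
for i in range(1,N+1):
    t=np.pi/2*i/N
    move_l(P(t),.06,q(a0+t));s=state();print(round(t,2),(s['ee_pos']-P(t)).round(4),s['ft_force'].round(1),round(s['finger_gap'],4))
hold(.6);s=state();print(s['time'],s['ee_pos'],P(np.pi/2),s['ft_force'].round(1),s['finger_force'])
for n in("wrist","scene","top"): w=get_image(n);pickle.dump(w,open(f'b_{n}.pkl','wb'))
a=cv2.imread;W=pickle.load(open('b_wrist.pkl','rb'))['frame'];S=pickle.load(open('b_scene.pkl','rb'))['frame'];
cv2.imwrite('pics/b.png',np.hstack([cv2.resize(W,(400,300)),cv2.resize(S[180:315,220:400],(400,300),interpolation=3)]))
w=pickle.load(open('b_wrist.pkl','rb'));C=cloud(w);x,y,z=C[...,0],C[...,1],C[...,2]
m=(abs(z-.112)<.005)&(np.hypot(x-.5396,y-.1167)<.04);print(' coupon top',m.sum(),rect(C[m][:,:2]) if m.sum()>4 else '',C[m].mean(0))
E
```

```text
[np.float64(0.46362520465442236), np.float64(0.03699535476399381), 0.075]
[0.5 0.1 0.5]
0.0172829854599015 29.999995529651642 [-0.  -0.1  0.3]
0.16 [-0.      0.0002 -0.    ] [-1.1  1.3 -0.5] 0.0172
0.31 [-0.0001  0.0004 -0.    ] [-0.9  1.9  1.1] 0.0172
0.47 [-0.0001  0.0004 -0.    ] [-1.2  2.8 -0.1] 0.0173
0.63 [-0.0001  0.0005 -0.    ] [-0.6  2.7 -0.3] 0.0175
0.79 [-0.0002  0.0006 -0.0001] [-0.1  5.  -0.6] 0.0174
0.94 [-0.0002  0.0008 -0.0001] [-0.   6.   1.1] 0.0172
1.1 [-0.0004  0.001  -0.0001] [-1.5  7.2  0.2] 0.0176
1.26 [-0.0007  0.0012 -0.0001] [-2.2  6.3  2.1] 0.0176
1.41 [-0.0009  0.0014 -0.0001] [-3.5  6.3  1.8] 0.0177
1.57 [-0.0012  0.0015 -0.0001] [-6.   6.7  2.8] 0.0175
24.725 [ 0.55682132 -0.03570439  0.07492167] [np.float64(0.5582212100193703), np.float64(-0.03717738799906406), 0.075] [-5.1  6.7  2.2] 30.000503361225128
 coupon top 0  [nan nan nan]<stdin>:19: RuntimeWarning: Mean of empty slice.
  ret = um.true_divide(
```

View pics/b.png

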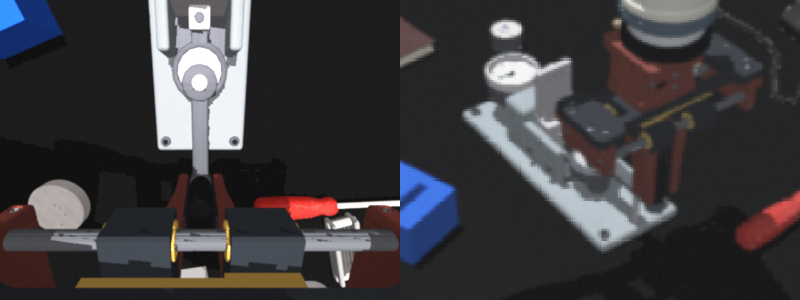

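```bash
python3 - <<'E'
from h import *
import pickle
for n in('scene','top'):
    w=pickle.load(open(f'b_{n}.pkl','rb'));P=cloud(w);x,y,z=P[...,0]-.5396,P[...,1]-.1167,P[...,2]
    a=np.radians(6.9);X=(np.cos(a)*x+np.sin(a)*y)*1000;Y=(-np.sin(a)*x+np.cos(a)*y)*1000
    for lo in(.07,.08,.09,.1,.109):
        m=(abs(X)<24)&(Y>-8)&(Y<20)&(z>lo)&(z<lo+.01)
        if m.sum()>4: print(n,lo,m.sum(),np.percentile(X[m],[2,98]).round(1),np.percentile(Y[m],[5,50,95]).round(1),z[m].max().round(4))
E
```

```text
scene 0.07 49 [-21.4  15.4] [1.2 3.7 6.9] 0.08
scene 0.08 57 [-21.4  16.2] [1.4 3.5 7.4] 0.0899
scene 0.09 61 [-20.9  15.2] [1.4 3.8 7.3] 0.0999
scene 0.1 56 [-21.9  15.8] [1.3 3.6 6.8] 0.11
scene 0.109 67 [-20.9  17.2] [ 1.7  4.9 10.6] 0.1169
top 0.07 11 [-21.1  16.2] [2.  2.1 7.6] 0.0798
top 0.08 8 [-20.3   9.1] [2.  2.2 2.7] 0.0897
top 0.09 12 [-21.3  15.6] [2.1 2.3 7.3] 0.0987
top 0.1 12 [-21.2  15.7] [2.  2.3 6.7] 0.1099
top 0.109 89 [-20.9  17.6] [2.5 5.9 9.4] 0.117
```

The coupon is upright (same face offset at all heights) and pushed forward as expected, with the lever over the dowel. Handing in.

```bash
python3 -c "
from bench import *
print(job_done())"
```

```text
the job is handed in; nothing more can be done
None
```

I handed the job in with the tall coupon standing upright in the tester's slot, pressed forward by the jaw, and the gripper holding the lever by its knob over the index dowel, about 0.02 rad short of greatest lift. The hand-in gave no verdict, and I did not measure the plunger travel directly.

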